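# Load the kiln carrier and lift it level

### The arm

A 6-joint arm with a two-finger parallel gripper is mounted at the origin on a cart in front of the work surface, level with it; the furniture and walls round the work are solid. World frame = base frame: x ahead of the robot, y to its left, z up, the work surface at z = 0. Lengths are in m, angles in rad, forces in N, time in s.
With the tool pointing down it reaches from about 0.4 to 0.825 m from the base axis. Payload 7 kg.
Tool frame: the origin (TCP) lies midway between the tips of the shut fingers; the grasp point (between the pads) lies 19 mm behind it; z points along the fingers, y is the line along which they close (so a half turn about z gives the same grasp; the last joint's range is limited). The gripper opens to 85 mm and grips with 20 to 120 N. Pads are 22 mm wide; open, the fingers measure 114 mm over their backs; the gripper's body (76 mm by 85 mm) begins 54 mm behind the grasp point. The pads swing forward as they close: fully open they stand 13 mm farther back than shut.
Start: joints at [1.555, 0.359, 0.012, 0, -1.224, -0.288], TCP at [0.202, 0.644, 0.203] pointing down, gripper open.
Joint ranges: [-3.07, 3.07], [-1.43, 2.12], [-1.02, 1.25], [-3.03, 1.67], [-3.05, -0], [-3.03, 3.03]. Speed limits (rad/s): [2.39, 2.39, 3.01, 3.14, 3.14, 3.14].

### API

Orientations are given as a 3x3 rotation matrix whose columns are the frame's x, y, z axes.
In Python, from plant import manip gives the robot as it stands. The module is installed in compiled form; this text tells all that it offers.
- The arm moves only by the tool step_arm, never from a script. Its argument "series" is a list of rows, each a list of 3 entries, a list of its own where there are three numbers: the opening, from 0 (shut) to 1 (fully open), then the shift along the tool's x, y, z in cm, then the turn about the tool's z in rad. A call has 1 to 10 rows; each row shifts and turns the commanded pose from where the row before left it, along the tool's axes as they then stand; what a row does not reach is not made up. A row lasts 1/8 s, in which the tool goes at most 62.5 mm and 10.7 degrees, less where a joint would pass 70% of its speed; a pose out of reach is approached as far as the arm can. A call is refused whole if a number of a shift passes 6.25 or a number of a turn 0.188, either way. A call with a gripper value outside its range is refused whole. The fingers move at their own pace and stop on an object; the grip force is fixed at half the most. Time passes only in rows, so rows that do not move let the fingers close. It gives the time, the measured TCP pose, the force, the opening and the grip force at its end, in the units of the state.
- manip.get_obs(): the state, without advancing time (a new reading comes with each control period).
- manip.read_camera(name): name is "side" or "top" or "wrist"; returns a dict with "image" (480x640x3 uint8, blue, green, red), "fx", "fy", "cx", "cy" (pixels), "pose" (4x4, takes a point from camera to world coordinates); the wrist camera has in their place "tool_from_camera" (4x4, takes a point from camera to tool coordinates, whose origin is the TCP and whose axes are the flange's). Camera axes: x right, y down, z forward; pixel columns grow to the right and rows downward; lengths in m; the calibration is good to about 2 mm. A picture is of the moment at which its call begins: read the wrist's pose just before it. There is no depth.
- manip.close_job(): hands the job in; it is judged then, once.
The state is a dict: "clock": time; "qpos": joint angles; "joint_velocities": joint speeds; "joint_efforts": joint torques, N m; "tool_pos": TCP position; "tool_rot": TCP orientation; "contact_force": force on the tool from outside, world axes, zero at the start; "moment": the same for the moment, N m; "opening": finger opening in m; "grip_force": force on a finger pad.
Only numpy, scipy, OpenCV 4.12 (cv2) and the standard library are available. Lean on these libraries where they do the work, as an engineer would, in place of code of your own. Each camera call takes 0.05 s, during which the arm holds its last target. There are 200 camera calls.

### The job

Get the little billet ready for firing: lay the brass disc centred on the three-layer billet that stands in the kiln carrier, and set the steel weight centred on the brass disc. Then swing the carrier's handle upright, lift the loaded carrier straight up by that handle to about 15 cm above the table and finish while still holding it there, level and steady, with the stack undisturbed and nothing else on the table knocked about.

Things in the scene. Friction and masses are not known exactly. Their poses are not given: they have to be found in the camera images.
- carrier: kiln carrier: round dark steel pan, 128 mm across, 10 mm high, floor 4 mm, 0.34 kg. Ears (20 mm wide, 70 mm high) at its y = +65 and -65 mm carry a swing handle on pivots 60 mm up. Origin: centre of the underside; z up, y from ear to ear; the handle rests towards -x. Hung by the handle it swings freely, so it is level only if loaded centrally. For loading, fingers closing along x clear the ears
- bail (a joint): hinge of the carrier's U-shaped handle (0.07 kg) about the carrier's y axis through the pivots, 60 mm above the carrier's origin: 0 = on its stops, level, towards the carrier's -x; 1.57 = upright; end 2.6. Turns almost freely and falls back when let go
- bail_grip (a point): middle of the handle's cross bar: round white ceramic grip, 12 mm in diameter, 82 mm long, that turns freely on the bar, along the carrier's y, 100 mm from the hinge; its centre is 60 mm above the carrier's underside at rest, 160 mm when upright. The handle's side arms run at the carrier's y = +70 and -70 mm
- billet: three bonded discs (copper, brass, copper), 44 mm in diameter, 18 mm high together, 0.22 kg, standing within 2 mm of the middle of the carrier's pan. Origin: centre of its underside (4 mm above the carrier's underside), z up
- brass_disc: loose brass disc lying on the table, 44 mm in diameter, 6 mm thick, 0.075 kg. Origin: centre of its underside, z up
- steel_weight: round steel weight standing on the table, 44 mm in diameter, 16 mm high, with a knob on top for the fingers: knob 18 mm in diameter, from 20 to 34 mm above the origin; 0.18 kg. Origin: centre of its underside, z up
- crosslock: bystander to leave alone: cross-lock tweezers with red grips
- ring_dish: bystander to leave alone: small white dish of copper rings
- mug_1: bystander to leave alone: orange mug
- needle_files: bystander to leave alone: bundle of needle files
- scriber: bystander to leave alone: red-handled scriber
- paste_tin: bystander to leave alone: open black tin of paste

How it is judged:
On the way, in this order (a step that is already met when the one before it is completed fails the run):
1. the brass disc lies centred on the billet and is let go (horizontal distance between brass_disc and billet below 0.007 m and z of brass_disc in the frame of billet between 0.015 and 0.021 m and contact force between the fingers and brass_disc below 0.05 N), for 0.2 s.
2. the steel weight stands centred on the brass disc and is let go (horizontal distance between brass_disc and billet below 0.007 m and z of brass_disc in the frame of billet between 0.015 and 0.021 m and horizontal distance between steel_weight and brass_disc below 0.007 m and z of steel_weight in the frame of brass_disc between 0.003 and 0.009 m and contact force between the fingers and steel_weight below 0.05 N), for 0.2 s.
3. the loaded carrier hangs clear of the table (horizontal distance between brass_disc and billet below 0.007 m and z of brass_disc in the frame of billet between 0.015 and 0.021 m and horizontal distance between steel_weight and brass_disc below 0.007 m and z of steel_weight in the frame of brass_disc between 0.003 and 0.009 m and height (world z) of carrier above 0.05 m and contact force between the fingers and carrier above 1 N), for 0.1 s.
At the end, for the whole second after the job is handed in: fingers hold the upright handle (1.3 to 1.85 rad); carrier over 120 mm up, x under 0.68, tilt under 0.09 rad, still (30 mm/s, 0.2 rad/s); billet within 12 mm of the pan's middle, brass flat on it and weight on the brass, each within 7 mm of centre, none of them touched by the fingers (all of step 2 and height (world z) of carrier above 0.12 m and world x of carrier below 0.68 m and angle between carrier's own z axis and vertical below 0.09 rad and linear speed of carrier below 0.03 m/s and angular speed of carrier below 0.2 rad/s and value of joint bail between 1.3 and 1.85 rad and contact force between the fingers and carrier above 1 N and contact force between the fingers and billet below 0.05 N and contact force between the fingers and brass_disc below 0.05 N and horizontal distance between billet and carrier below 0.012 m and z of billet in the frame of carrier below 0.007 m); the arm keeps its last pose, push and grip.
It fails at once if the carrier was tipped by more than 0.3 rad (17 degrees) (angle between carrier's own z axis and vertical above 0.3 rad).
It fails at once if a bystander (tweezers, ring dish, mug, files, scriber, paste tin) was moved by more than 30 mm (distance of any of crosslock, ring_dish, mug_1, needle_files, scriber, paste_tin from where it was at the start of the episode above 0.03 m).
It also fails if it takes over 67 s, if anything falls off the work surface, if the arm or the gripper's body presses on something with over 40 N, if the wrist force passes 120 N, or if a joint passes its speed limit or range.

## Working session

There is one attempt and no reset: what is moved stays moved. The work goes in short steps, Python scripts to look and compute and a tool call to move; the robot and the scene stay as the last step left them, time stands still between calls to the robot, and variables do not carry over. Pictures are saved under pics/ and viewed, at most 10 in all, crops included, and the job is handed in when it is done.

Besides the shell and the picture viewer there is one more tool, called after "Call:" as name(argument=value, ...) on one line, values as JSON. step_arm: Moves the arm, as the interface text tells. Its arguments: {"type":"object","properties":{"series":{"type":"array","items":{"type":"array"}}},"required":["series"]}

```bash
mkdir -p pics
cat > h.py <<'E'
import numpy as np,cv2
from plant import manip
def cam(n):
    o=manip.get_obs(); c=manip.read_camera(n)
    if n=="wrist":
        T=np.eye(4);T[:3,:3]=o["tool_rot"];T[:3,3]=o["tool_pos"]; c["pose"]=T@np.array(c["tool_from_camera"])
    c["pose"]=np.array(c["pose"]); return c
def pt(c,u,v,z):
    d=c["pose"][:3,:3]@np.array([(u-c["cx"])/c["fx"],(v-c["cy"])/c["fy"],1]); p=c["pose"][:3,3]
    return p+d*(z-p[2])/d[2]
def proj(c,P):
    q=np.linalg.inv(c["pose"])@np.append(P,1); return np.array([c["fx"]*q[0]/q[2]+c["cx"],c["fy"]*q[1]/q[2]+c["cy"]])
E
python3 - <<'E'
from h import *
o=manip.get_obs(); print(o["clock"],o["tool_pos"],np.round(o["tool_rot"],3),o["opening"])
for n in("top","side"):
    c=cam(n); cv2.imwrite(f"pics/{n}0.png",c["image"]); print(n,c["fx"],c["cx"],c["cy"],np.round(c["pose"],3).tolist())
E
```

```text
0.0 [0.2017957  0.64358848 0.20155445] [[ 0.954 -0.299 -0.   ]
 [-0.299 -0.954 -0.002]
 [ 0.     0.002 -1.   ]] 0.08528462803457706
top 559.2054881733757 326.3592603033138 236.03281542857155 [[-0.027, -0.993, 0.118, 0.376], [-1.0, 0.025, -0.012, -0.05], [0.009, -0.118, -0.993, 1.5], [0.0, 0.0, 0.0, 1.0]]
side 564.2485967797563 308.16014784397817 243.2919503284031 [[-0.937, -0.215, 0.274, 0.102], [-0.348, 0.614, -0.708, 1.052], [-0.016, -0.759, -0.65, 1.085], [0.0, 0.0, 0.0, 1.0]]
```

View pics/top0.png

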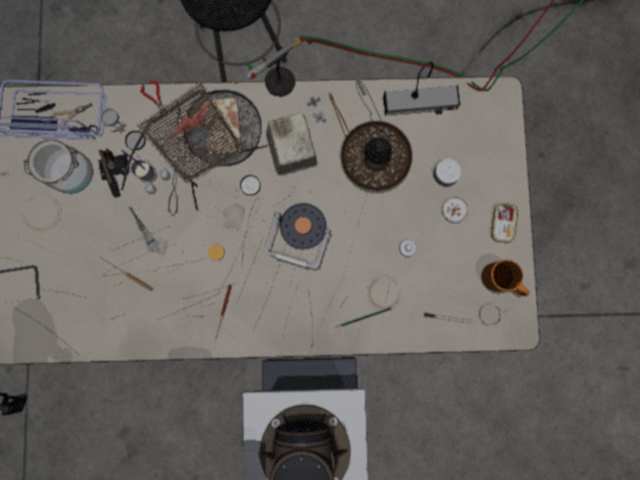

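View pics/side0.png

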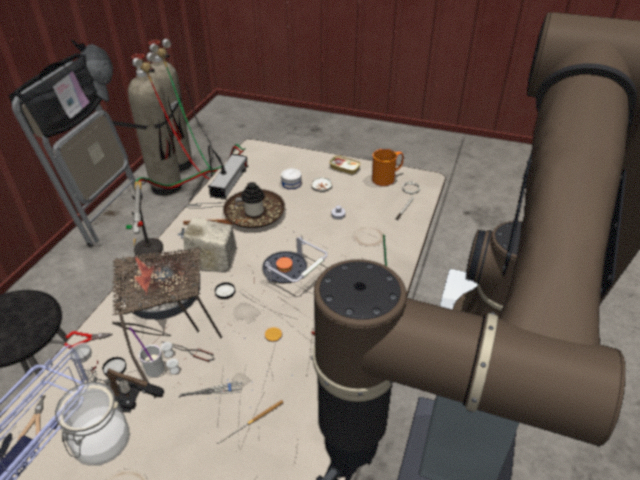

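The top view shows the carrier at about (304,226) with the copper billet on it at (303,226). The white grip runs from (272,257) to (322,267), the brass disc is at (217,253), and the weight is at (408,248). The side view agrees: billet (285,264), brass (274,335), weight (338,212).

Run:
```python
from h import *
def blob(img,m,u,v,r=25):
    k=np.zeros(m.shape,np.uint8); k[v-r:v+r,u-r:u+r]=m[v-r:v+r,u-r:u+r]
    n,l,s,c=cv2.connectedComponentsWithStats(k.astype(np.uint8)); i=1+np.argmax(s[1:,4]); return c[i],s[i].tolist()
for n,pts in(("top",dict(billet=(303,226),brass=(217,253),weight=(408,248))),("side",dict(billet=(285,264),brass=(274,335),weight=(338,212)))):
    c=cam(n);im=c["image"];h=cv2.cvtColor(im,cv2.COLOR_BGR2HSV)
    sat=((h[...,1]>120)&(h[...,2]>90)).astype(np.uint8)
    for k,(u,v) in pts.items():
        if k=="weight":
            bg=np.median(im[v-20:v+20,u-20:u+20].reshape(-1,3),0); m=(np.abs(im.astype(int)-bg).max(2)>18).astype(np.uint8); r=13
        else: m=sat;r=18
        (x,y),s=blob(im,m,u,v,r); z={"billet":.022,"brass":.006,"weight":.012}[k]
        print(n,k,round(x,1),round(y,1),s,np.round(pt(c,x,y,z),4))
    if n=="top":
        # pan: dark
        m=(im.max(2)<95).astype(np.uint8)
        cv2.imwrite("pics/a.png",np.hstack([cv2.resize(im[180:280,250:350],(400,400),interpolation=2),cv2.resize(im[223:273,383:433],(400,400),interpolation=2)]))
        m[:, :]=cv2.morphologyEx(m,cv2.MORPH_CLOSE,np.ones((9,9)))
        (x,y),s=blob(im,m,303,226,30); print("pan",x,y,s,pt(c,x,y,.01))
```

```text
top billet 302.8 225.4 [296, 218, 15, 15, 175] [ 0.5824 -0.0057  0.022 ]
top brass 216.0 251.9 [209, 245, 15, 15, 175] [0.5188 0.2286 0.006 ]
top weight 407.1 248.0 [399, 240, 17, 18, 197] [ 0.5158 -0.283   0.012 ]
pan 302.95684340320594 226.46979038224416 [274, 203, 57, 47, 1622] [ 0.58109533 -0.00563594  0.01      ]
side billet 284.1 264.0 [277, 257, 15, 15, 183] [ 0.5824 -0.0007  0.022 ]
side brass 272.8 333.9 [265, 328, 17, 13, 175] [0.5193 0.2293 0.006 ]
side weight 337.7 213.2 [330, 205, 16, 15, 166] [ 0.5176 -0.282   0.012 ]
```

View pics/a.png

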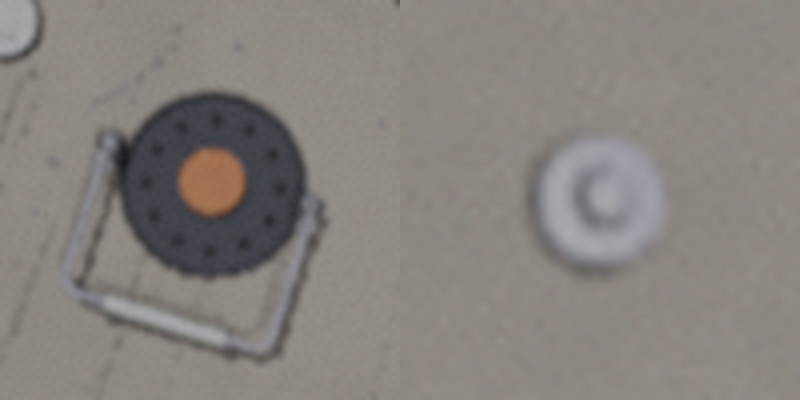

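The crop shows the carrier's yaw: ears at about (277,215) and (328,231), so about -0.29 rad. The weight's knob is visible at (408,248). The two views agree to about 2 mm on brass and weight, and to 5 mm on the billet. I'll move over the brass disc, then refine with the wrist camera.

Call:
step_arm(series=[[1, [4.26, 3.01, 0], 0], [1, [4.26, 3.01, 0], 0], [1, [4.26, 3.01, 0], 0], [1, [4.26, 3.01, 0], 0], [1, [4.26, 3.01, 0], 0], [1, [4.26, 3.01, 0], 0], [1, [4.26, 3.01, 0], 0], [1, [4.26, 3.01, 0], 0], [1, [4.26, 3.01, 0], 0], [1, [4.26, 3.01, 0], 0]])

```text
clock: 1.45
tool_pos: [0.5192, 0.228, 0.2026]
tool_rot: [[0.954, -0.299, 0.0], [-0.299, -0.954, 0.0], [0.0, -0.0, -1.0]]
contact_force: [0.0, -0.2, 0.1]
opening: 0.0855
grip_force: 0.0
```

Call:
step_arm(series=[[1, [0, 0, 0], 0.172], [1, [0, 0, 0], 0.172], [1, [0, 0, 0], 0.172], [1, [0, 0, 0], 0.172], [1, [0, 0, 0], 0.172], [1, [0, 0, 0], 0.172], [1, [0, 0, 0], 0.172], [1, [0, 0, 0], 0.172], [1, [0, 0, 0], 0.172], [1, [0, 0, 0], 0]])

```text
clock: 2.7
tool_pos: [0.5183, 0.2294, 0.2024]
tool_rot: [[-0.276, -0.961, -0.0], [-0.961, 0.276, -0.0], [0.0, 0.0, -1.0]]
contact_force: [1.0, 0.4, -0.1]
opening: 0.0857
grip_force: 0.0
```

```bash
cat >> h.py <<'E'
def rel(P):
    o=manip.get_obs(); print("cm in tool:",np.round(100*np.array(o["tool_rot"]).T@(np.array(P)-o["tool_pos"]),2))
def st():
    o=manip.get_obs(); R=np.array(o["tool_rot"]); print("t",round(o["clock"],2),"p",np.round(o["tool_pos"],4),"yawx",round(np.arctan2(R[1,0],R[0,0]),4),"z",np.round(R[:,2],4),"q",np.round(o["qpos"],2),"F",np.round(o["contact_force"],1),"op",round(o["opening"],4),"g",o["grip_force"])
E
python3 - <<'E'
from h import *
st(); rel([.519,.229,.2]); c=cam("wrist"); cv2.imwrite("pics/w0.png",c["image"]); print(np.round(c["tool_from_camera"],3).tolist(),c["fx"]); print(proj(c,[.519,.229,.006]))
E
```

```text
t 2.7 p [0.5183 0.2294 0.2024] yawx -1.8507 z [-2.e-04 -0.e+00 -1.e+00] q [ 0.76  0.18 -0.23 -0.   -1.16 -1.04] F [ 1.   0.4 -0.1] op 0.0857 g 0.0
cm in tool: [ 0.02 -0.08  0.24]
[[-0.0, -0.96, -0.281, 0.072], [1.0, 0.0, -0.0, -0.0], [0.0, -0.281, 0.96, -0.171], [0.0, 0.0, 0.0, 1.0]] 345.95268738314877
[321.84530803 212.25370362]
```

View pics/w0.png

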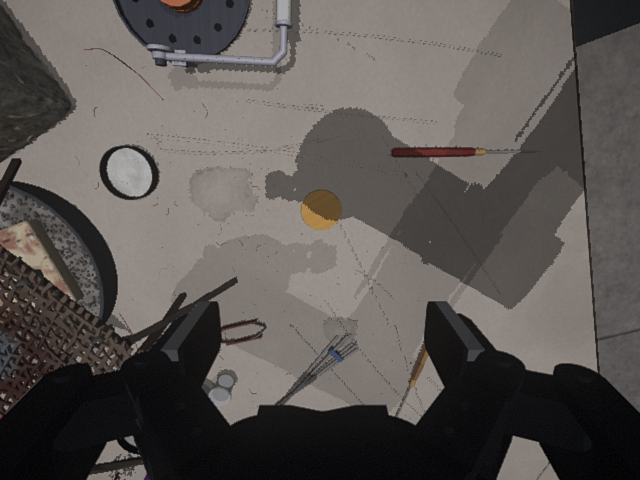

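The wrist view shows the brass disc at about (321,210), where it was predicted to be (322,212). The carrier's side arm runs from (160,60) to (280,62), nearly along tool y, so the yaw is right. I'll refine the centre.

```bash
cat >> h.py <<'E'
def disc(c,u,v,r,z,cond,show=True):
    h=cv2.cvtColor(c["image"],cv2.COLOR_BGR2HSV); m=cond(h).astype(np.uint8); k=np.zeros_like(m); u=int(u);v=int(v)
    y0,x0=max(v-r,0),max(u-r,0); k[y0:v+r,x0:u+r]=m[y0:v+r,x0:u+r]
    n,l,s,cc=cv2.connectedComponentsWithStats(k); i=1+np.argmax(s[1:,4]); ct,_=cv2.findContours((l==i).astype(np.uint8),0,1)
    e=cv2.fitEllipse(cv2.convexHull(max(ct,key=cv2.contourArea))); P=pt(c,*e[0],z); print("ell",np.round(e[0],1),np.round(e[1],1),"P",np.round(P,4)); return P
E
python3 - <<'E'
from h import *
c=cam("wrist"); P=disc(c,321,210,32,.005,lambda h:(h[...,1]>110)&(h[...,0]<30)); rel([P[0],P[1],0.0])
E
```

```text
ell [320.8 209.5] [39.3 39.5] P [0.5193 0.2259 0.005 ]
cm in tool: [ 0.3  -0.2  20.24]
```

Call:
step_arm(series=[[1, [0.2, -0.1, 4], 0], [1, [0, 0, 4], 0], [1, [0, 0, 4], 0], [1, [0, 0, 4], 0], [1, [0, 0, 2.5], 0], [1, [0, 0, 1.0], 0], [1, [0, 0, 0.3], 0], [1, [0, 0, 0.3], 0], [1, [0, 0, 0], 0]])

```text
clock: 3.92
tool_pos: [0.5192, 0.2276, 0.0022]
tool_rot: [[-0.277, -0.961, 0.001], [-0.961, 0.277, 0.001], [-0.001, -0.001, -1.0]]
contact_force: [-0.3, 0.1, 1.0]
opening: 0.0857
grip_force: 0.0
```

Run:
```python
from h import *
st(); c=cam("wrist"); cv2.imwrite("pics/w1.png",c["image"])
```

```text
t 3.92 p [0.5192 0.2276 0.0022] yawx -1.8514 z [ 9.e-04  8.e-04 -1.e+00] q [ 0.76  0.39 -0.47  0.   -0.71 -1.04] F [-0.3  0.1  1. ] op 0.0857 g 0.0
```

View pics/w1.png

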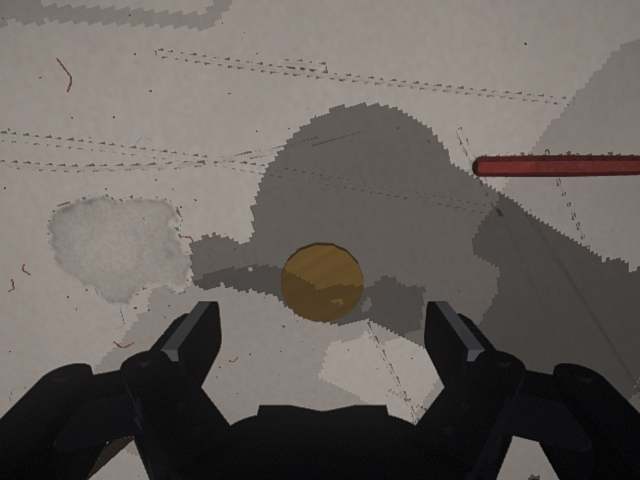

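The disc is between the fingers laterally at (322,282), slightly ahead of the pad tips in tool x. I'll measure from here.

Run:
```python
from h import *
c=cam("wrist"); P=disc(c,322,282,48,.005,lambda h:(h[...,1]>110)&(h[...,0]<30)); rel([P[0],P[1],0.0])
print(proj(c,[*manip.get_obs()["tool_pos"][:2],.006]))
```

```text
ell [321.5 281.9] [78.3 82.3] P [0.5191 0.2252 0.005 ]
cm in tool: [ 0.22 -0.06  0.22]
[322.76965022 286.64527424]
```

Call:
step_arm(series=[[1, [0.1, 0, 0.2], 0], [0, [0, 0, 0], 0], [0, [0, 0, 0], 0], [0, [0, 0, 0], 0], [0, [0, 0, 0], 0], [0, [0, 0, 0], 0], [0, [0, 0, 0], 0], [0, [0, 0, 0], 0]])

```text
clock: 5.03
tool_pos: [0.5185, 0.2262, -0.0005]
tool_rot: [[-0.277, -0.961, -0.0], [-0.961, 0.277, -0.0], [0.0, -0.0, -1.0]]
contact_force: [0.0, -0.8, -0.4]
opening: 0.0
grip_force: 0.0
```

Call:
step_arm(series=[[0, [0, 0, -1], 0], [0, [0, 0, -2], 0], [0, [0, 0, -4], 0], [0, [0, 0, -3], 0], [0, [0, 0, 0], 0]])

```text
clock: 5.65
tool_pos: [0.5201, 0.2274, 0.103]
tool_rot: [[-0.277, -0.961, 0.005], [-0.961, 0.277, 0.004], [-0.005, -0.003, -1.0]]
contact_force: [0.3, 0.3, -1.3]
opening: 0.0001
grip_force: 0.0
```

Run:
```python
from h import *
st(); c=cam("wrist"); cv2.imwrite("pics/w2.png",c["image"]); 
rel([.582,-.0035,.1])
```

```text
t 5.65 p [0.5201 0.2274 0.103 ] yawx -1.8514 z [ 0.0047  0.0036 -1.    ] q [ 0.76  0.27 -0.37  0.   -0.93 -1.04] F [ 0.3  0.3 -1.3] op 0.0001 g 0.0
cm in tool: [ 20.39 -12.43   0.09]
```

View pics/w2.png

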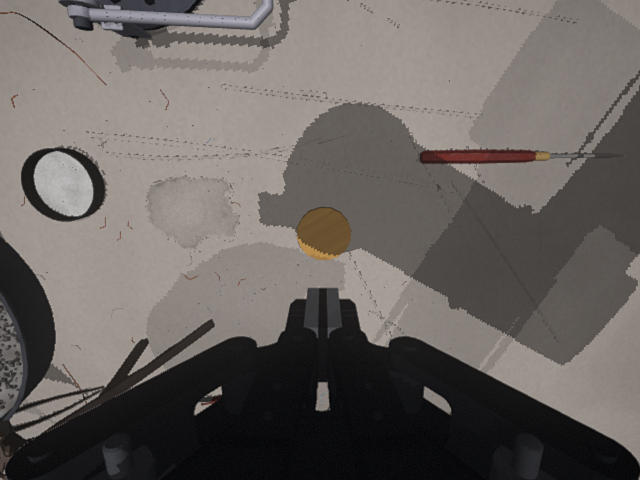

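The fingers shut empty. The disc is now at about (324,233), and the shut tips show at (322,290). I'll re-measure the disc and check the tip projection.

Run:
```python
from h import *
c=cam("wrist"); P=disc(c,324,233,36,.005,lambda h:(h[...,1]>110)&(h[...,0]<30)); rel([P[0],P[1],0.0])
o=manip.get_obs(); print("tcp",proj(c,o["tool_pos"]), proj(c,o["tool_pos"]-0.02*np.array(o["tool_rot"])[:,2]))
for n in("top","side"):
    c=cam(n); u,v=proj(c,[.519,.227,.006]); print(n); disc(c,u,v,18,.0055,lambda h:(h[...,1]>120)&(h[...,2]>50)&(h[...,0]<30))
```

```text
ell [322.2 235.2] [52.5 53.5] P [0.5193 0.2258 0.005 ]
cm in tool: [ 0.04 -0.1  10.01]
tcp [323.6550399  281.81275222] [323.73753261 297.97994453]
top
ell [215.7 251.9] [14.2 15.3] P [0.519  0.2296 0.0055]
side
ell [272.9 334. ] [13.2 16.3] P [0.5194 0.229  0.0055]
```

The disc has not moved, so the shut tips passed above a 6 mm disc with the TCP reading 0. The picture also suggests the tips sit 20 to 30 mm behind the reported TCP. I'll find the true tip height by a gentle touch beside the disc.

Call:
step_arm(series=[[0, [0, -4.5, 3], 0], [0, [0, 0, 4], 0], [0, [0, 0, 2], 0], [0, [0, 0, 1], 0], [0, [0, 0, 0.3], 0], [0, [0, 0, 0], 0]])

```text
clock: 6.6
tool_pos: [0.562, 0.2141, -0.003]
tool_rot: [[-0.277, -0.961, 0.001], [-0.961, 0.277, 0.0], [-0.0, -0.0, -1.0]]
contact_force: [-0.5, 1.2, 0.9]
opening: 0.0001
grip_force: 0.0
```

Call:
step_arm(series=[[0, [0, 0, 0.2], 0], [0, [0, 0, 0.2], 0], [0, [0, 0, 0], 0]])

```text
clock: 6.98
tool_pos: [0.5618, 0.2138, -0.0073]
tool_rot: [[-0.277, -0.961, 0.0], [-0.961, 0.277, 0.0], [-0.0, -0.0, -1.0]]
contact_force: [-0.3, -0.4, -0.5]
opening: -0.0003
grip_force: 0.0
```

Call:
step_arm(series=[[0, [0, 0, 0.2], 0], [0, [0, 0, 0.2], 0], [0, [0, 0, 0.2], 0], [0, [0, 0, 0], 0]])

```text
clock: 7.48
tool_pos: [0.5616, 0.2136, -0.0138]
tool_rot: [[-0.277, -0.961, -0.0], [-0.961, 0.277, -0.0], [0.0, 0.0, -1.0]]
contact_force: [0.5, -0.8, -0.1]
opening: 0.0001
grip_force: 0.0
```

Call:
step_arm(series=[[0, [0, 0, 0.2], 0], [0, [0, 0, 0], 0]])

```text
clock: 7.72
tool_pos: [0.5617, 0.2137, -0.0157]
tool_rot: [[-0.277, -0.961, -0.0], [-0.961, 0.277, -0.0], [0.0, 0.0, -1.0]]
contact_force: [-0.2, 0.3, 0.3]
opening: 0.0002
grip_force: 0.0
```

Call:
step_arm(series=[[0, [0, 0, 0.2], 0], [0, [0, 0, 0], 0]])

```text
clock: 7.98
tool_pos: [0.5617, 0.2137, -0.0177]
tool_rot: [[-0.277, -0.961, -0.0], [-0.961, 0.277, -0.0], [0.0, 0.0, -1.0]]
contact_force: [-0.3, 0.2, -0.4]
opening: 0.0
grip_force: 0.0
```

Call:
step_arm(series=[[0, [0, 0, 0.15], 0], [0, [0, 0, 0], 0]])

```text
clock: 8.22
tool_pos: [0.5617, 0.2137, -0.0191]
tool_rot: [[-0.277, -0.961, -0.0], [-0.961, 0.277, -0.0], [0.0, 0.0, -1.0]]
contact_force: [-0.4, 1.0, 0.8]
opening: -0.0001
grip_force: 0.0
```

Call:
step_arm(series=[[0, [0, 0, 0.15], 0], [0, [0, 0, 0], 0]])

```text
clock: 8.48
tool_pos: [0.5617, 0.2138, -0.0206]
tool_rot: [[-0.277, -0.961, -0.0], [-0.961, 0.277, -0.0], [0.0, 0.0, -1.0]]
contact_force: [-0.6, -0.8, 0.5]
opening: 0.0003
grip_force: 0.0
```

Call:
step_arm(series=[[0, [0, 0, 0.15], 0], [0, [0, 0, 0], 0]])

```text
clock: 8.72
tool_pos: [0.5617, 0.2137, -0.0221]
tool_rot: [[-0.277, -0.961, -0.0], [-0.961, 0.277, -0.0], [0.0, 0.0, -1.0]]
contact_force: [0.3, 0.3, -0.7]
opening: -0.0003
grip_force: 0.0
```

Call:
step_arm(series=[[0, [0, 0, 0.15], 0], [0, [0, 0, 0], 0]])

```text
clock: 8.98
tool_pos: [0.5616, 0.2137, -0.0236]
tool_rot: [[-0.277, -0.961, -0.0], [-0.961, 0.277, -0.0], [0.0, 0.0, -1.0]]
contact_force: [0.1, 0.3, 0.6]
opening: -0.0
grip_force: 0.0
```

Call:
step_arm(series=[[0, [0, 0, 0.15], 0], [0, [0, 0, 0], 0]])

```text
clock: 9.22
tool_pos: [0.5617, 0.2137, -0.0251]
tool_rot: [[-0.277, -0.961, -0.0], [-0.961, 0.277, -0.0], [0.0, 0.0, -1.0]]
contact_force: [-0.1, -0.3, 0.0]
opening: 0.0001
grip_force: 0.0
```

Run:
```python
from h import *
st(); c=cam("wrist"); cv2.imwrite("pics/w3.png",c["image"]); print(proj(c,manip.get_obs()["tool_pos"]))
```

```text
t 9.22 p [ 0.5617  0.2137 -0.0251] yawx -1.8518 z [-1.e-04 -1.e-04 -1.e+00] q [ 0.69  0.47 -0.41  0.   -0.69 -0.97] F [-0.1 -0.3  0. ] op 0.0001 g 0.0
[322.69601044 283.90017174]
```

View pics/w3.png

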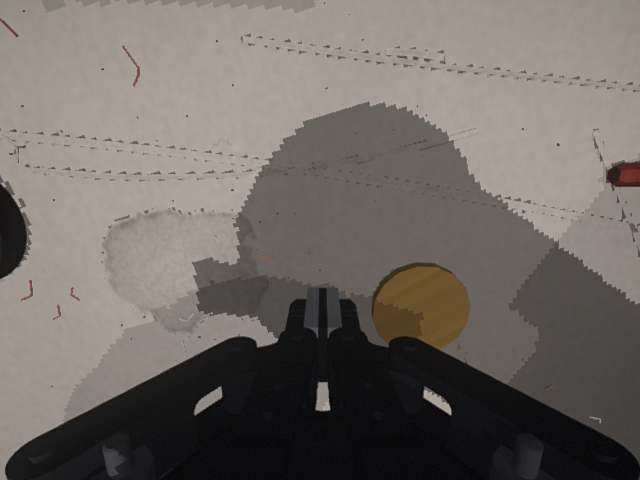

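Shut tips sit at (322,290) and still cast a separate shadow at about (235,290). The disc is at (421,306), clear to the right. I'll continue down carefully.

Call:
step_arm(series=[[0, [0, 0, 0.15], 0], [0, [0, 0, 0], 0]])

```text
clock: 9.52
tool_pos: [0.5617, 0.2137, -0.0266]
tool_rot: [[-0.277, -0.961, -0.0], [-0.961, 0.277, -0.0], [0.0, 0.0, -1.0]]
contact_force: [-0.2, -0.9, -0.5]
opening: -0.0001
grip_force: 0.0
```

Call:
step_arm(series=[[0, [0, 0, 0.15], 0], [0, [0, 0, 0], 0]])

```text
clock: 9.78
tool_pos: [0.5616, 0.2137, -0.0282]
tool_rot: [[-0.277, -0.961, -0.0], [-0.961, 0.277, -0.0], [0.0, 0.0, -1.0]]
contact_force: [-0.3, 0.0, -0.0]
opening: -0.0002
grip_force: 0.0
```

Call:
step_arm(series=[[0, [0, 0, 0.15], 0], [0, [0, 0, 0], 0]])

```text
clock: 10.02
tool_pos: [0.5619, 0.2138, -0.0287]
tool_rot: [[-0.277, -0.961, 0.0], [-0.961, 0.277, 0.0], [-0.0, -0.0, -1.0]]
contact_force: [-2.9, -1.1, 7.2]
opening: 0.0004
grip_force: 3.9
```

Call:
step_arm(series=[[0, [0, 0, 0.1], 0], [0, [0, 0, 0], 0]])

```text
clock: 10.28
tool_pos: [0.5619, 0.2139, -0.0287]
tool_rot: [[-0.277, -0.961, 0.001], [-0.961, 0.277, 0.0], [-0.0, -0.001, -1.0]]
contact_force: [-6.6, -1.1, 16.8]
opening: -0.0
grip_force: 8.3
```

Contact is at TCP z = -28.5 mm, so the finger tips sit 28.5 mm behind the reported TCP. I'll correct all heights for this and retry the disc.

Call:
step_arm(series=[[0, [0, 0, -2], 0], [1, [0, 0, -3], 0], [1, [0, 4.4, -1], 0], [1, [0, 0, 0], 0], [1, [0, 0, 0], 0], [1, [0, 0, 0], 0], [1, [0, 0, 0], 0]])

```text
clock: 11.15
tool_pos: [0.5198, 0.2257, 0.029]
tool_rot: [[-0.278, -0.961, -0.0], [-0.961, 0.278, -0.001], [0.001, 0.0, -1.0]]
contact_force: [-0.0, 0.5, -0.2]
opening: 0.0854
grip_force: 0.0
```

Run:
```python
from h import *
st(); c=cam("wrist"); u,v=proj(c,[.519,.2255,.005]); P=disc(c,u,v,48,.005,lambda h:(h[...,1]>110)&(h[...,0]<30)); rel([P[0],P[1],-.030]); print(c["cx"],c["cy"])
```

```text
t 11.15 p [0.5198 0.2257 0.029 ] yawx -1.8524 z [-5.e-04 -5.e-04 -1.e+00] q [ 0.75  0.36 -0.44  0.   -0.77 -1.04] F [-0.   0.5 -0.2] op 0.0854 g 0.0
ell [323.4 267.5] [68.9 71.7] P [0.5192 0.2254 0.005 ]
cm in tool: [0.04 0.03 5.9 ]
322.3593083915992 243.66637885549505
```

Call:
step_arm(series=[[1, [0, 0, 3], 0], [1, [0, 0, 1.5], 0], [1, [0, 0, 1.0], 0], [1, [0, 0, 0.4], 0], [1, [0, 0, 0], 0], [0, [0, 0, 0], 0], [0, [0, 0, 0], 0], [0, [0, 0, 0], 0], [0, [0, 0, 0], 0]])

```text
clock: 12.32
tool_pos: [0.5198, 0.2262, -0.0285]
tool_rot: [[-0.277, -0.961, 0.001], [-0.961, 0.277, 0.001], [-0.001, -0.001, -1.0]]
contact_force: [-1.4, -0.4, 6.5]
opening: 0.0404
grip_force: 59.4
```

Call:
step_arm(series=[[0, [0, 0, -0.5], 0], [0, [0, 0, -2], 0], [0, [0, 0, -2], 0], [0, [0, 0, 0], 0]])

```text
clock: 12.82
tool_pos: [0.5204, 0.2268, 0.0171]
tool_rot: [[-0.277, -0.961, 0.002], [-0.961, 0.277, 0.002], [-0.003, -0.002, -1.0]]
contact_force: [0.9, 0.4, -1.6]
opening: 0.0402
grip_force: 60.5
```

Run:
```python
from h import *
st(); c=cam("wrist"); cv2.imwrite("pics/w4.png",c["image"]); print(proj(c,manip.get_obs()["tool_pos"]+[0,0,.0285]))
```

```text
t 12.82 p [0.5204 0.2268 0.0171] yawx -1.8516 z [ 0.0024  0.0021 -1.    ] q [ 0.76  0.37 -0.45  0.   -0.74 -1.04] F [ 0.9  0.4 -1.6] op 0.0402 g 60.54426670074463
[323.8725321  306.14296339]
```

View pics/w4.png

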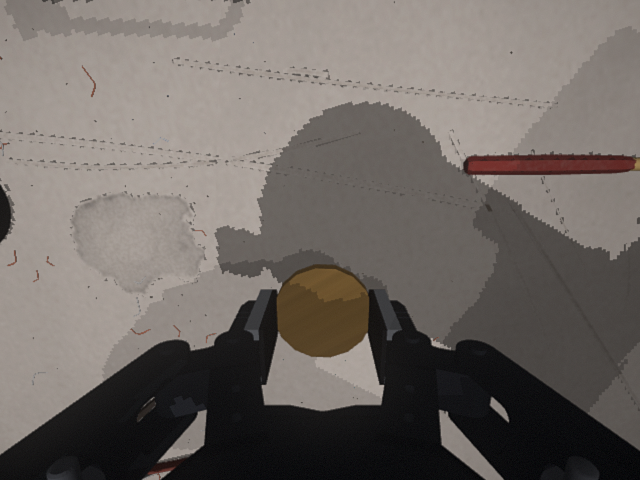

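The disc is held centrally between the pads, at (323,311). I'll move towards the carrier, stopping short so the wrist camera sees the billet and the held disc together.

Call:
step_arm(series=[[0, [0, 0, -4], 0], [0, [0, 0, -4], 0], [0, [3, -3.1, 0], 0], [0, [3, -3.1, 0], 0], [0, [3, -3.1, 0], 0], [0, [2, -3.1, 0], 0], [0, [0, 0, 0], 0], [0, [0, 0, 0], 0]])

```text
clock: 13.88
tool_pos: [0.6074, 0.0856, 0.0944]
tool_rot: [[-0.278, -0.961, -0.002], [-0.961, 0.278, -0.0], [0.001, 0.002, -1.0]]
contact_force: [-0.7, 0.7, -0.5]
opening: 0.0406
grip_force: 60.8
```

Run:
```python
from h import *
st(); c=cam("wrist"); cv2.imwrite("pics/w5.png",c["image"]); o=manip.get_obs(); R=np.array(o["tool_rot"])
z=o["tool_pos"][2]+.0285+.006; u,v=proj(c,[o["tool_pos"][0],o["tool_pos"][1],z]); D=disc(c,u,v,55,z,lambda h:(h[...,1]>110)&(h[...,0]<30)&(h[...,0]>13))
print("disc in tool",R.T@(D-o["tool_pos"]))
print("billet at",proj(c,[.582,-.0035,.022])); h=cv2.cvtColor(c["image"],cv2.COLOR_BGR2HSV); u,v=proj(c,[.582,-.0035,.022]).astype(int); print(h[v,u])
B=disc(c,u,v,40,.022,lambda h:(h[...,1]>100)&(h[...,0]<25)); d=R.T@(B-D); print("move cm",100*d)
```

```text
t 13.88 p [0.6074 0.0856 0.0944] yawx -1.8527 z [-1.8e-03 -5.0e-04 -1.0e+00] q [ 0.46  0.35 -0.27 -0.   -0.96 -0.74] F [-0.7  0.7 -0.5] op 0.0406 g 60.782718658447266
ell [322.6 310.8] [91.7 97.5] P [0.607  0.0836 0.1292]
disc in tool [ 0.00244766 -0.00023022 -0.03449852]
billet at [321.89484733 110.28784509]
[ 12 121 209]
ell [316. 104.] [65.8 71. ] P [ 0.5846 -0.0083  0.022 ]
move cm [ 9.4450405  -0.41975233 10.72387447]
```

View pics/w5.png

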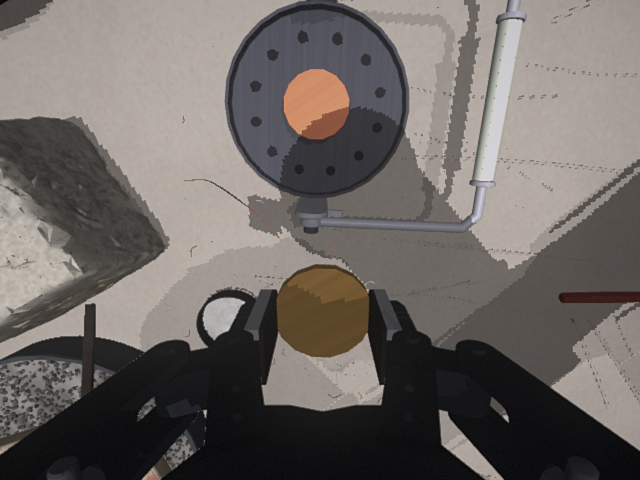

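The billet top is at (316,104) and the held disc at (323,311). The pan is clear, and the handle's arm and grip lie to the right at about (495,100). I'll move over the billet and lower.

Call:
step_arm(series=[[0, [3.2, -0.1, 0], 0], [0, [3.2, -0.1, 0], 0], [0, [3.0, -0.15, 0], 0], [0, [0, 0, 0], 0], [0, [0, 0, 4], 0], [0, [0, 0, 3], 0], [0, [0, 0, 1.5], 0], [0, [0, 0, 0], 0]])

```text
clock: 14.92
tool_pos: [0.5849, -0.0048, 0.0098]
tool_rot: [[-0.276, -0.961, -0.002], [-0.961, 0.276, -0.001], [0.001, 0.001, -1.0]]
contact_force: [-0.2, 0.4, -0.1]
opening: 0.0399
grip_force: 60.8
```

Run:
```python
from h import *
st(); rel([.5824,-.0045,-.006])
c=cam("wrist"); cv2.imwrite("pics/w6.png",c["image"])
```

```text
t 14.93 p [ 0.5849 -0.0048  0.0098] yawx -1.8508 z [-1.7e-03 -6.0e-04 -1.0e+00] q [ 0.33  0.41 -0.42  0.   -0.75 -0.61] F [-0.2  0.4 -0.1] op 0.0399 g 60.7972776889801
cm in tool: [0.04 0.25 1.58]
```

View pics/w6.png

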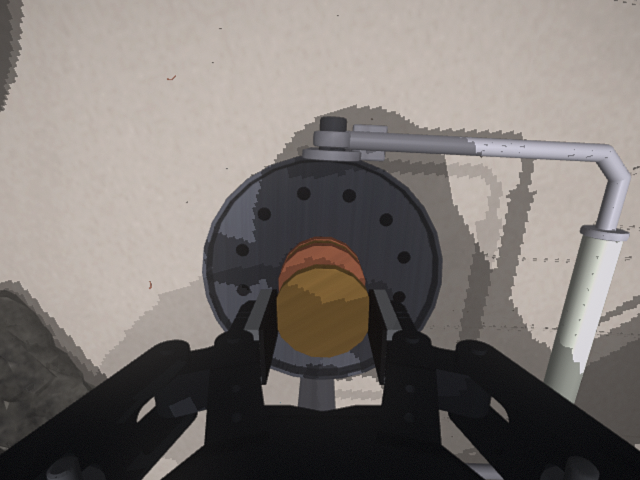

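The disc (324,311) hangs just above the billet (visible rim at 322, top edge row about 240). The columns line up within 1 mm. That was the tenth picture, so from here I go by numbers only. First I'll measure the visible billet rim to check tool x.

Run:
```python
from h import *
from scipy.optimize import least_squares
c=cam("wrist"); o=manip.get_obs(); R=np.array(o["tool_rot"]); h=cv2.cvtColor(c["image"],cv2.COLOR_BGR2HSV)
for y in (236,240,245,255,262,268,300): print(y,h[y,322])
m=(h[...,1]>100)&(h[...,0]<14)
pts=[]
for u in range(284,362,3):
    r=np.where(m[225:300,u])[0]
    if len(r): pts.append((u,225+r[0]))
W=np.array([pt(c,u,v,.022)[:2] for u,v in pts])
s=least_squares(lambda p:np.hypot(*(W-p).T)-.022,W.mean(0)-[0,.02],loss="soft_l1",f_scale=.0005)
z=o["tool_pos"][2]+.0345; u,v=proj(c,[o["tool_pos"][0],o["tool_pos"][1],z]); D=disc(c,u,v,55,z,lambda h:(h[...,1]>110)&(h[...,0]<30)&(h[...,0]>13))
B=np.append(s.x,.022); print(len(W),B,s.cost,"move",100*R.T@(B-D))
```

```text
236 [  7 127  76]
240 [ 18 139  75]
245 [  8 140 137]
255 [  9 139 141]
262 [  9 139 110]
268 [ 17 145  86]
300 [ 18 155  92]
ell [322.6 310.5] [93.5 97.2] P [ 0.5852 -0.0071  0.0459]
26 [ 0.5737815  -0.05062834  0.022     ] 5.329157067188387e-05 move [ 4.49855074 -0.10574705  2.38712423]
```

Run:
```python
from h import *
from scipy.optimize import least_squares
c=cam("wrist"); o=manip.get_obs(); R=np.array(o["tool_rot"]); h=cv2.cvtColor(c["image"],cv2.COLOR_BGR2HSV)
m=((h[...,1]>100)&(h[...,0]<14)).astype(np.uint8); k=np.zeros_like(m);k[225:300,270:375]=m[225:300,270:375]
n,l,s,_=cv2.connectedComponentsWithStats(k,connectivity=4); l=l==1+np.argmax(s[1:,4])
pts=[(u,np.where(l[:,u])[0][0]) for u in range(284,362,3) if l[:,u].any()]; print(pts[::3])
W=np.array([pt(c,u,v,.022)[:2] for u,v in pts])
s=least_squares(lambda p:np.hypot(*(W-p).T)-.022,W.mean(0)+[0,.02],loss="soft_l1",f_scale=.0005)
z=o["tool_pos"][2]+.0345; u,v=proj(c,[o["tool_pos"][0],o["tool_pos"][1],z]); D=disc(c,u,v,55,z,lambda h:(h[...,1]>110)&(h[...,0]<30)&(h[...,0]>13))
B=np.append(s.x,.022); print(len(W),B,s.cost,"move",100*R.T@(B-D))
```

```text
[(284, np.int64(266)), (293, np.int64(249)), (302, np.int64(241)), (311, np.int64(238)), (320, np.int64(235)), (329, np.int64(236)), (338, np.int64(238)), (347, np.int64(242)), (356, np.int64(251))]
ell [322.5 310.6] [93.6 97. ] P [ 0.5857 -0.007   0.0462]
26 [ 0.58344344 -0.01148912  0.022     ] 2.7576474812602473e-06 move [0.49815839 0.09380648 2.41959952]
```

Call:
step_arm(series=[[0, [0.1, 0.05, 1.0], 0], [0, [0, 0, 0.4], 0], [0, [0, 0, 0.2], 0], [0, [0, 0, 0], 0]])

```text
clock: 15.58
tool_pos: [0.5846, -0.0063, -0.0057]
tool_rot: [[-0.277, -0.961, -0.0], [-0.961, 0.277, -0.0], [0.0, 0.0, -1.0]]
contact_force: [0.2, 0.5, -1.3]
opening: 0.0402
grip_force: 60.8
```

Not yet in contact. I'll ease down by 0.5 mm steps and release.

Call:
step_arm(series=[[0, [0, 0, 0.05], 0], [0, [0, 0, 0], 0]])

```text
clock: 15.82
tool_pos: [0.5847, -0.0062, -0.0059]
tool_rot: [[-0.277, -0.961, 0.0], [-0.961, 0.277, 0.0], [-0.0, -0.0, -1.0]]
contact_force: [0.2, -1.1, -1.7]
opening: 0.04
grip_force: 60.8
```

Call:
step_arm(series=[[0, [0, 0, 0.05], 0], [0, [0, 0, 0], 0]])

```text
clock: 16.08
tool_pos: [0.5848, -0.0062, -0.0063]
tool_rot: [[-0.277, -0.961, 0.0], [-0.961, 0.277, 0.0], [-0.0, -0.0, -1.0]]
contact_force: [-0.9, 0.3, 1.0]
opening: 0.0402
grip_force: 61.1
```

Contact is starting (Fz rose from -1.7 to +1.0). I'll release and lift.

Call:
step_arm(series=[[0.6, [0, 0, 0], 0], [0.8, [0, 0, 0], 0], [0.8, [0, 0, 0], 0], [0.8, [0, 0, 0], 0], [0.8, [0, 0, -2], 0], [0.8, [0, 0, -4], 0], [0.8, [0, 0, -4], 0], [1, [-3, 0, 0], 0], [1, [-3, 0, 0], 0], [1, [0, 0, 0], 0]])

```text
clock: 17.32
tool_pos: [0.6018, 0.053, 0.0936]
tool_rot: [[-0.276, -0.961, 0.001], [-0.961, 0.276, 0.0], [-0.0, -0.0, -1.0]]
contact_force: [0.2, -0.2, -0.4]
opening: 0.0855
grip_force: 0.0
```

Run:
```python
from h import *
st(); c=cam("wrist"); o=manip.get_obs()
for n in("wrist","top","side"):
    if n!="wrist": c=cam(n)
    print(n); u,v=proj(c,[.583,-.005,.028]); r=42 if n=="wrist" else 16
    disc(c,u,v,r,.028,lambda h:(h[...,1]>90)&(h[...,0]<30)&(h[...,0]>=15)&(h[...,2]>50))
    disc(c,u,v,r,.022,lambda h:(h[...,1]>90)&(h[...,0]<15)&(h[...,2]>50))
```

```text
t 17.32 p [0.6018 0.053  0.0936] yawx -1.85 z [ 6.e-04  2.e-04 -1.e+00] q [ 0.41  0.33 -0.29 -0.   -0.94 -0.69] F [ 0.2 -0.2 -0.4] op 0.0855 g 0.0
wrist
ell [322.7 158.9] [65.1 66.8] P [ 0.5848 -0.0064  0.028 ]
ell [321.6 153.5] [61.5 63.1] P [ 0.5846 -0.0097  0.022 ]
top
ell [301.5 224.7] [16.4 16.6] P [ 0.5834 -0.0024  0.028 ]
ell [307.7 228. ] [ 5.  12.6] P [ 0.5751 -0.0184  0.022 ]
side
ell [283.6 263.1] [14.5 15.8] P [0.5825 0.0021 0.028 ]
ell [284.  265.9] [12.6 16.1] P [0.5797 0.0065 0.022 ]
```

The disc is on the billet, offset 2 to 3 mm from its centre, which is within the 7 mm limit. Next is the weight.

Call:
step_arm(series=[[1, [4, 0, -2], 0], [1, [5, 0, 0], 0], [1, [5, 0, 0], 0], [1, [5, -0.5, 0], 0], [1, [5, -0.6, 0], 0], [1, [3, 0, 1], 0], [1, [0, 0, 0], 0], [1, [0, 0, 0], 0]])

```text
clock: 18.48
tool_pos: [0.5367, -0.2114, 0.1036]
tool_rot: [[-0.278, -0.96, -0.0], [-0.96, 0.278, -0.0], [0.0, 0.0, -1.0]]
contact_force: [0.1, 0.7, 0.6]
opening: 0.0853
grip_force: 0.0
```

Run:
```python
from h import *
st(); c=cam("wrist"); im=c["image"]; cv2.imwrite("pics/w7.png",im)
u,v=proj(c,[.517,-.2825,.016]).astype(int); print(u,v); h=cv2.cvtColor(im,cv2.COLOR_BGR2HSV)
print("vert V",h[max(v-60,0):v+60:6,u,2].tolist(),h[max(v-60,0):v+60:6,u,1].tolist()); print("hor",h[v,u-60:u+60:6,2].tolist(),h[v,u-60:u+60:6,1].tolist())
g=cv2.GaussianBlur(im[max(v-60,0):v+60,u-60:u+60],(3,3),0)
C=cv2.HoughCircles(cv2.cvtColor(g,cv2.COLOR_BGR2GRAY),cv2.HOUGH_GRADIENT,1,5,param1=80,param2=12,minRadius=8,maxRadius=42)
if C is not None:
    for x,y,r in C[0][:8]: print(np.round([x+u-60,y+max(v-60,0),r],1))
```

```text
t 18.48 p [ 0.5367 -0.2114  0.1036] yawx -1.8529 z [-0. -0. -1.] q [-0.04  0.28 -0.34  0.   -0.95 -0.25] F [0.1 0.7 0.6] op 0.0853 g 0.0
321 140
vert V [142, 143, 143, 143, 172, 174, 178, 110, 109, 106, 103, 69, 103, 103, 74, 89, 91, 87, 87, 88] [22, 23, 23, 23, 9, 7, 7, 16, 16, 19, 17, 15, 15, 17, 17, 23, 25, 26, 21, 26]
hor [147, 148, 146, 146, 146, 173, 123, 103, 84, 100, 103, 99, 107, 104, 105, 89, 91, 89, 90, 87] [23, 21, 24, 23, 24, 16, 10, 15, 18, 15, 17, 18, 14, 15, 15, 23, 22, 23, 23, 23]
[319.5 130.5  28.5]
[313.5 126.5  22. ]
[325.5 126.5  20.8]
[308.5 133.5  21.8]
[316.5 142.5  21.3]
[322.5 122.5  22.4]
[312.5 139.5  21. ]
[325.5 140.5  20.4]
```

Run:
```python
from h import *
c=cam("wrist"); c["image"]=cv2.GaussianBlur(c["image"],(5,5),0)
for t in (19,20,21): B=disc(c,320,132,42,.016,lambda h:h[...,1]<t); rel([*B[:2],-.0105])
rel([.517,-.2825,-.0105])
c2=cam("top")
```

```text
ell [319.4 132.1] [62.8 65.7] P [ 0.5173 -0.2878  0.016 ]
cm in tool: [ 7.98 -0.21 11.43]
ell [319.4 132. ] [62.8 65.9] P [ 0.5173 -0.2879  0.016 ]
cm in tool: [ 7.98 -0.21 11.43]
ell [319.5 132. ] [63.2 66.1] P [ 0.5172 -0.2878  0.016 ]
cm in tool: [ 7.98 -0.21 11.43]
cm in tool: [ 7.47 -0.04 11.43]
```

Call:
step_arm(series=[[1, [4, -0.1, 0], 0], [1, [3.6, 0, 0], 0], [1, [0, 0, 4], 0], [1, [0, 0, 4], 0], [1, [0, 0, 2.5], 0], [1, [0, 0, 0.8], 0], [1, [0, 0, 0], 0], [1, [0, 0, 0], 0]])

```text
clock: 19.62
tool_pos: [0.518, -0.2843, -0.0082]
tool_rot: [[-0.277, -0.961, 0.002], [-0.961, 0.277, -0.001], [-0.0, -0.002, -1.0]]
contact_force: [0.3, -0.7, 0.9]
opening: 0.0857
grip_force: 0.0
```

Call:
step_arm(series=[[0, [0, 0, 0], 0], [0, [0, 0, 0], 0], [0, [0, 0, 0], 0], [0, [0, 0, 0], 0], [0, [0, 0, 0], 0], [0, [0, 0, 0], 0]])

```text
clock: 20.38
tool_pos: [0.5171, -0.2844, -0.0091]
tool_rot: [[-0.277, -0.961, 0.0], [-0.961, 0.277, -0.0], [0.0, -0.001, -1.0]]
contact_force: [-1.2, 0.4, 5.1]
opening: 0.015
grip_force: 58.5
```

Call:
step_arm(series=[[0, [0, 0, -0.5], 0], [0, [0, 0, -2], 0], [0, [0, 0, -4.5], 0], [0, [0, 0, -5], 0], [0, [0, 0, 0], 0], [0, [0, 0, 0], 0]])

```text
clock: 21.12
tool_pos: [0.5163, -0.284, 0.1101]
tool_rot: [[-0.278, -0.961, -0.0], [-0.961, 0.278, 0.001], [-0.001, 0.0, -1.0]]
contact_force: [-0.7, -0.2, -1.6]
opening: 0.0153
grip_force: 58.7
```

Run:
```python
from h import *
st(); rel([.5848,-.0062,.12])
```

```text
t 21.12 p [ 0.5163 -0.284   0.1101] yawx -1.8523 z [-3.e-04  7.e-04 -1.e+00] q [-0.17  0.3  -0.31 -0.   -0.97 -0.11] F [-0.7 -0.2 -1.6] op 0.0153 g 58.74571681022644
cm in tool: [-28.59   1.14  -0.97]
```

Call:
step_arm(series=[[0, [-3, 0.1, 0], 0], [0, [-4.5, 0.2, 0], 0], [0, [-4.5, 0.2, 0], 0], [0, [-4.5, 0.2, 0], 0], [0, [-4.5, 0.2, 0], 0], [0, [-4.5, 0.2, 0], 0], [0, [-3, 0, 0], 0], [0, [0, 0, 0], 0], [0, [0, 0, 0], 0]])

```text
clock: 22.25
tool_pos: [0.5843, -0.0078, 0.1091]
tool_rot: [[-0.277, -0.961, -0.003], [-0.961, 0.277, -0.001], [0.001, 0.002, -1.0]]
contact_force: [0.6, 0.8, -1.7]
opening: 0.0151
grip_force: 58.7
```

Run:
```python
from h import *
st(); rel([.5848,-.0062,.0189])
```

```text
t 22.25 p [ 0.5843 -0.0078  0.1091] yawx -1.8517 z [-2.7e-03 -6.0e-04 -1.0e+00] q [ 0.32  0.29 -0.32 -0.   -0.97 -0.6 ] F [ 0.6  0.8 -1.7] op 0.0151 g 58.74695956707001
cm in tool: [-0.18 -0.03  9.02]
```

Call:
step_arm(series=[[0, [-0.15, 0, 3], 0], [0, [0, 0, 3], 0], [0, [0, 0, 1.7], 0], [0, [0, 0, 0.7], 0], [0, [0, 0, 0.3], 0], [0, [0, 0, 0], 0], [0, [0, 0, 0], 0]])

```text
clock: 23.12
tool_pos: [0.5863, -0.0058, 0.0243]
tool_rot: [[-0.277, -0.961, 0.001], [-0.961, 0.277, 0.0], [-0.001, -0.001, -1.0]]
contact_force: [-0.4, 0.1, -1.3]
opening: 0.0151
grip_force: 58.8
```

Run:
```python
from h import *
st(); rel([.5848,-.0060,.0189])
```

```text
t 23.12 p [ 0.5863 -0.0058  0.0243] yawx -1.8515 z [ 1.4e-03  4.0e-04 -1.0e+00] q [ 0.32  0.39 -0.4   0.   -0.78 -0.6 ] F [-0.4  0.1 -1.3] op 0.0151 g 58.7793231010437
cm in tool: [0.06 0.14 0.54]
```

Call:
step_arm(series=[[0, [0, 0.1, 0.3], 0], [0, [0, 0, 0.1], 0], [0, [0, 0, 0.05], 0], [0, [0, 0, 0], 0], [0, [0, 0, 0], 0]])

```text
clock: 23.75
tool_pos: [0.5848, -0.0057, 0.019]
tool_rot: [[-0.277, -0.961, 0.0], [-0.961, 0.277, 0.0], [-0.0, -0.0, -1.0]]
contact_force: [-0.5, -0.1, -1.6]
opening: 0.0153
grip_force: 58.8
```

Call:
step_arm(series=[[0, [0, 0, 0.05], 0], [0, [0, 0, 0], 0]])

```text
clock: 24.0
tool_pos: [0.5848, -0.0057, 0.0189]
tool_rot: [[-0.277, -0.961, 0.0], [-0.961, 0.277, -0.0], [-0.0, -0.0, -1.0]]
contact_force: [-2.2, 1.0, 4.8]
opening: 0.0152
grip_force: 59.2
```

The weight is seated. I'll release and rise, then back off to check.

Call:
step_arm(series=[[0.3, [0, 0, 0], 0], [0.5, [0, 0, 0], 0], [0.6, [0, 0, 0], 0], [0.6, [0, 0, 0], 0], [0.6, [0, 0, -2], 0], [0.6, [0, 0, -4], 0], [0.6, [0, 0, -4], 0], [0.6, [-4, 0, 0], 0], [0.6, [-4, 0, 0], 0], [0.6, [0, 0, 0], 0]])

```text
clock: 25.25
tool_pos: [0.6077, 0.0733, 0.1185]
tool_rot: [[-0.275, -0.961, 0.001], [-0.961, 0.275, 0.0], [-0.0, -0.0, -1.0]]
contact_force: [-0.5, 0.2, 0.3]
opening: 0.0513
grip_force: 0.0
```

```bash
cat > grip.py <<'E'
from h import *
# white grip: bright low-sat cylinder at z~.06; expected near carrier - .1*x_c
def grip(c,u,v,r,z):
    h=cv2.cvtColor(cv2.GaussianBlur(c["image"],(3,3),0),cv2.COLOR_BGR2HSV)
    print("hsv",h[int(v),int(u)]);
E
python3 - <<'E'
from h import *
st(); c=cam("wrist"); im=cv2.GaussianBlur(c["image"],(3,3),0); h=cv2.cvtColor(im,cv2.COLOR_BGR2HSV); cv2.imwrite("pics/w8.png",im)
# weight body: low-sat grey vs brass / dark pan
u,v=proj(c,[.585,-.006,.044]); print("exp",u,v); u=int(u);v=int(v)
print("col",[(y,h[y,u].tolist()) for y in range(max(v-50,0),min(v+60,480),8)])
print("row",[(x,h[v,x].tolist()) for x in range(u-56,u+57,8)])
yc=np.array([.285,.958]);xc=np.array([.958,-.285]); g=np.array([.583,-.004])-.1*xc; print("grip exp",g)
u,v=proj(c,[*g,.06]); print(u,v); u=int(u);v=int(v)
print("grow",[(x,h[v,x].tolist()) for x in range(u-40,min(u+41,640),8)])
E
```

```text
t 25.25 p [0.6077 0.0733 0.1185] yawx -1.8495 z [ 5.e-04  2.e-04 -1.e+00] q [ 0.44  0.32 -0.25  0.   -1.   -0.72] F [-0.5  0.2  0.3] op 0.0513 g 0.0
exp 322.68595749275875 126.57624055025815
col [(76, [117, 27, 94]), (84, [115, 29, 96]), (92, [131, 10, 205]), (100, [130, 7, 205]), (108, [126, 16, 157]), (116, [124, 16, 131]), (124, [124, 16, 126]), (132, [128, 18, 116]), (140, [124, 17, 117]), (148, [124, 17, 120]), (156, [14, 52, 93]), (164, [115, 27, 56]), (172, [116, 32, 56]), (180, [125, 28, 55])]
row [(266, [117, 29, 96]), (274, [117, 27, 96]), (282, [117, 29, 97]), (290, [120, 24, 85]), (298, [125, 7, 206]), (306, [125, 14, 194]), (314, [124, 15, 117]), (322, [124, 16, 125]), (330, [124, 17, 122]), (338, [124, 16, 127]), (346, [124, 16, 126]), (354, [124, 17, 104]), (362, [120, 26, 59]), (370, [120, 30, 60]), (378, [120, 26, 58])]
grip exp [0.4872 0.0245]
485.3847574177835 129.50336895436334
grow [(445, [14, 23, 123]), (453, [12, 24, 108]), (461, [13, 21, 174]), (469, [12, 22, 174]), (477, [40, 13, 179]), (485, [132, 6, 204]), (493, [14, 23, 169]), (501, [13, 24, 172]), (509, [13, 24, 171]), (517, [13, 24, 170]), (525, [12, 23, 168])]
```

Run:
```python
from h import *
c=cam("wrist"); c["image"]=cv2.GaussianBlur(c["image"],(3,3),0); o=manip.get_obs(); R=np.array(o["tool_rot"])
print("weight"); disc(c,326,124,42,.044,lambda h:h[...,1]<20)
print("pan"); disc(c,320,120,118,.010,lambda h:(h[...,0]>105)&(h[...,2]<120))
h=cv2.cvtColor(c["image"],cv2.COLOR_BGR2HSV)
m=((h[...,1]<19)&(h[...,2]>140)).astype(np.uint8); m[:, :420]=0; m[330:]=0; m[:, 560:]=0
m=cv2.morphologyEx(m,cv2.MORPH_OPEN,np.ones((7,7)))
n,l,s,_=cv2.connectedComponentsWithStats(m)
for i in range(1,n):
    if s[i,4]>150:
        ct,_=cv2.findContours((l==i).astype(np.uint8),0,1); r=cv2.minAreaRect(ct[0]); print(s[i].tolist(),np.round(r[0],1),np.round(r[1],1),r[2],pt(c,*r[0],.06))
c=cam("top"); h=cv2.cvtColor(c["image"],cv2.COLOR_BGR2HSV); u,v=proj(c,[.487,.0245,.06]); print("top grip exp",u,v)
m=((h[...,1]<14)&(h[...,2]>130)).astype(np.uint8); k=np.zeros_like(m);k[int(v)-18:int(v)+18,int(u)-30:int(u)+30]=m[int(v)-18:int(v)+18,int(u)-30:int(u)+30]
n,l,s,_=cv2.connectedComponentsWithStats(k)
for i in range(1,n):
    if s[i,4]>15:
        ct,_=cv2.findContours((l==i).astype(np.uint8),0,1); r=cv2.minAreaRect(ct[0]); print(s[i].tolist(),np.round(r[0],1),np.round(r[1],1),r[2],pt(c,*r[0],.06))
```

```text
weight
ell [322.1 123.8] [65.5 67.7] P [ 0.5842 -0.0089  0.044 ]
pan
ell [371.6 120.8] [255.4 261.8] P [ 0.5469 -0.0023  0.01  ]
[432, 0, 36, 5, 160] [449.5   2. ] [ 4. 35.] 90.0 [ 0.49597203 -0.05150852  0.06      ]
[469, 0, 36, 57, 628] [493.   24.2] [63.8 27.6] 66.13982391357422 [ 0.47360387 -0.03344315  0.06      ]
[464, 59, 39, 160, 2575] [481.1 138.3] [ 17.3 162.6] 9.8939208984375 [0.48993132 0.0279231  0.06      ]
top grip exp 291.41601212160134 260.290487377489
[270, 251, 51, 18, 262] [295.3 260.4] [16.8 50.1] 87.66268920898438 [0.48644311 0.01444131 0.06      ]
```

Run:
```python
from h import *
c=cam("wrist"); o=manip.get_obs(); R=np.array(o["tool_rot"]); h=cv2.cvtColor(cv2.GaussianBlur(c["image"],(3,3),0),cv2.COLOR_BGR2HSV)
m=((h[...,1]<19)&(h[...,2]>140)).astype(np.uint8); m[:, :420]=0; m[330:]=0; m[:, 560:]=0
m=cv2.morphologyEx(m,cv2.MORPH_OPEN,np.ones((7,7))); n,l,s,_=cv2.connectedComponentsWithStats(m); i=1+np.argmax(s[1:,4]); l=l==i
rows=[(y,np.where(l[y])[0]) for y in range(59,219,12)]
E=[]
for y,r in rows:
    P=pt(c,r.mean(),y,.062); E.append(P); print(y,r.min(),r.max(),np.round(P[:2],4), np.round(h[y,int(r.mean())].tolist()))
E=np.array(E); d=E[0]-E[-1]; print("len",np.linalg.norm(d)," yc yaw",np.arctan2(d[1],d[0]), "tool x yaw",np.arctan2(R[1,0],R[0,0]))
for n,(u0,v0,u1,v1) in dict(top=(277,215,328,231.25)).items():
    c=cam(n); a=pt(c,u0,v0,.066);b=pt(c,u1,v1,.066); print("ears",a,b,(a+b)/2,np.arctan2(*(b-a)[[1,0]]))
    a=pt(c,268.75,252.5,.06);b=pt(c,317.5,266.25,.06); print("bar",(a+b)/2,np.arctan2(*(b-a)[[1,0]]))
# dark pan holes free: white pixels of wrist ears
```

```text
<stdin>:8: RuntimeWarning: Mean of empty slice.
  ret = ret.dtype.type(ret / rcount)
Traceback (most recent call last):
ValueError: zero-size array to reduction operation minimum which has no identity
```

```bash
cat > g.py <<'E'
from h import *
c=cam("wrist"); o=manip.get_obs(); R=np.array(o["tool_rot"]); h=cv2.cvtColor(cv2.GaussianBlur(c["image"],(3,3),0),cv2.COLOR_BGR2HSV)
m=((h[...,1]<19)&(h[...,2]>140)).astype(np.uint8); m[:, :420]=0; m[330:]=0; m[:, 560:]=0
m=cv2.morphologyEx(m,cv2.MORPH_OPEN,np.ones((7,7))); n,l,s,_=cv2.connectedComponentsWithStats(m); i=1+np.argmax(s[1:,4]); l=l==i; print(s[i])
E=[]
for y in range(s[i,1],s[i,1]+s[i,3],12):
    r=np.where(l[y])[0]; P=pt(c,r.mean(),y,.062); E.append(P); print(y,r.min(),r.max(),np.round(P[:2],4))
E=np.array(E); d=E[0]-E[-1]; print("len",np.linalg.norm(d)," yc yaw",np.arctan2(d[1],d[0]), "tool x yaw",np.arctan2(R[1,0],R[0,0]))
E
cat > g2.py <<'E'
from h import *
c=cam("top"); a=pt(c,277,215,.066);b=pt(c,328,231.25,.066); print("ears",a,b,(a+b)/2,np.arctan2(*(b-a)[[1,0]]))
a=pt(c,268.75,252.5,.06);b=pt(c,317.5,266.25,.06); print("bar",(a+b)/2,np.arctan2(*(b-a)[[1,0]]))
E
python3 g.py; python3 g2.py
```

```text
[ 464   62   38  157 2538]
62 488 500 [ 0.4762 -0.0147]
74 484 500 [ 0.4783 -0.0085]
86 482 498 [ 0.4804 -0.0023]
98 480 496 [0.4825 0.0041]
110 478 494 [0.4847 0.0106]
122 475 492 [0.4873 0.0171]
134 473 490 [0.4896 0.0238]
146 471 488 [0.4919 0.0307]
158 469 486 [0.4943 0.0377]
170 467 484 [0.4967 0.0448]
182 465 482 [0.4991 0.0521]
194 464 479 [0.5016 0.0594]
206 466 473 [0.5042 0.067 ]
218 465 471 [0.5065 0.0748]
len 0.09445881610343752  yc yaw -1.8976468478352606 tool x yaw -1.8525041843920294
ears [0.60509699 0.05927081 0.066     ] [ 0.55929086 -0.0717389   0.066     ] [ 0.58219393 -0.00623404  0.066     ] -1.9071496744367655
bar [0.48927202 0.02011881 0.06      ] -1.8717777601015415
```

The grip centre is at about (0.489, 0.026), length about 80 mm as expected, and the bar's yaw is -1.90. The weight sits within about 2.5 mm of the disc. I'll move above the grip.

Call:
step_arm(series=[[0.5, [2.6, 3.4, 0], 0], [0.5, [2.6, 3.4, 0], 0], [0.5, [2.6, 3.3, 0], 0], [0.5, [0, 0, 0], 0.045], [0.5, [0, 0, 0], 0], [0.5, [0, 0, 0], 0]])

```text
clock: 26.3
tool_pos: [0.4887, 0.0241, 0.1186]
tool_rot: [[-0.32, -0.947, 0.0], [-0.947, 0.32, 0.0], [-0.0, -0.0, -1.0]]
contact_force: [-0.4, 0.0, -1.0]
opening: 0.0428
grip_force: 0.0
```

```bash
cat > g3.py <<'E'
from h import *
st(); c=cam("wrist"); o=manip.get_obs(); R=np.array(o["tool_rot"]); cv2.imwrite("pics/w9.png",c["image"]); h=cv2.cvtColor(cv2.GaussianBlur(c["image"],(3,3),0),cv2.COLOR_BGR2HSV)
u,v=proj(c,[.489,.026,.062]); print("exp",u,v)
m=((h[...,1]<19)&(h[...,2]>120)).astype(np.uint8); u=int(u); m[:, :u-50]=0;m[:,u+50:]=0
m=cv2.morphologyEx(m,cv2.MORPH_OPEN,np.ones((7,7))); n,l,s,_=cv2.connectedComponentsWithStats(m); i=1+np.argmax(s[1:,4]); l=l==i; print(s[i])
E=[]
for y in range(s[i,1]+6,s[i,1]+s[i,3],16):
    r=np.where(l[y])[0]; P=pt(c,r.mean(),y,.061); E.append(P); print(y,r.min(),r.max(),np.round(P[:2],4),np.round(1000*(R.T@(P-o["tool_pos"]))[:2],1))
rel([.489,.026,.0125])
E
python3 g3.py
```

```text
t 26.3 p [0.4887 0.0241 0.1186] yawx -1.8963 z [ 3.e-04  1.e-04 -1.e+00] q [ 0.45  0.13 -0.51  0.   -0.94 -0.78] F [-0.4  0.  -1. ] op 0.0428 g 0.0
exp 323.19036311257474 254.30277079869828
[316 194  13  73 826]
200 317 327 [ 0.4778 -0.0098] [35.7 -0.6]
216 317 327 [4.812e-01 4.000e-04] [24.9 -0.6]
232 316 327 [0.4851 0.0108] [13.8 -0.9]
248 316 327 [0.4887 0.0216] [ 2.4 -0.9]
264 317 324 [0.4932 0.0325] [-9.4 -1.6]
cm in tool: [-0.19  0.03 10.6 ]
```

Call:
step_arm(series=[[0.5, [-0.1, -0.08, 3], 0], [0.5, [0, 0, 4], 0], [0.5, [0, 0, 2], 0], [0.5, [0, 0, 1.2], 0], [0.5, [0, 0, 0.4], 0], [0.5, [0, 0, 0], 0], [0.5, [0, 0, 0], 0]])

```text
clock: 27.22
tool_pos: [0.49, 0.0252, 0.0133]
tool_rot: [[-0.32, -0.947, 0.001], [-0.947, 0.32, 0.001], [-0.001, -0.001, -1.0]]
contact_force: [0.8, 0.0, -0.3]
opening: 0.0429
grip_force: 0.0
```

Call:
step_arm(series=[[0.2, [0, 0, 0], 0], [0, [0, 0, 0], 0], [0, [0, 0, 0], 0], [0, [0, 0, 0], 0], [0, [0, 0, 0], 0]])

```text
clock: 27.85
tool_pos: [0.4898, 0.025, 0.013]
tool_rot: [[-0.32, -0.947, 0.001], [-0.947, 0.32, 0.0], [-0.0, -0.001, -1.0]]
contact_force: [-0.9, 0.3, 5.5]
opening: 0.01
grip_force: 58.7
```

The handle is gripped. I'll swing it up along the 100 mm arc.

Call:
step_arm(series=[[0, [0, -0.038, -0.872], 0], [0, [0, -0.114, -0.864], 0], [0, [0, -0.189, -0.852], 0], [0, [0, -0.262, -0.832], 0], [0, [0, 0, 0], 0], [0, [0, 0, 0], 0]])

```text
clock: 28.6
tool_pos: [0.4951, 0.0231, 0.0466]
tool_rot: [[-0.32, -0.947, 0.0], [-0.947, 0.32, 0.0], [-0.0, -0.0, -1.0]]
contact_force: [1.1, 1.9, -1.0]
opening: 0.0102
grip_force: 58.7
```

Call:
step_arm(series=[[0, [0, -0.334, -0.806], 0], [0, [0, -0.403, -0.774], 0], [0, [0, -0.468, -0.736], 0], [0, [0, -0.532, -0.692], 0], [0, [0, -0.589, -0.643], 0], [0, [0, 0, 0], 0], [0, [0, 0, 0], 0]])

```text
clock: 29.48
tool_pos: [0.5171, 0.0154, 0.0836]
tool_rot: [[-0.321, -0.947, -0.0], [-0.947, 0.321, 0.0], [-0.0, 0.0, -1.0]]
contact_force: [-4.6, 2.5, 4.0]
opening: 0.0098
grip_force: 59.3
```

Call:
step_arm(series=[[0, [0, -0.643, -0.589], 0], [0, [0, -0.692, -0.532], 0], [0, [0, -0.736, -0.468], 0], [0, [0, -0.774, -0.403], 0], [0, [0, 0, 0], 0], [0, [0, 0, 0], 0]])

```text
clock: 30.22
tool_pos: [0.545, 0.006, 0.1041]
tool_rot: [[-0.32, -0.947, 0.001], [-0.947, 0.32, -0.0], [-0.0, -0.001, -1.0]]
contact_force: [-4.3, -0.2, 6.2]
opening: 0.01
grip_force: 59.5
```

A small compressive force has built up along the handle, so I'll ease outward slightly and continue.

Call:
step_arm(series=[[0, [0, 0.05, -0.15], 0], [0, [0, 0, 0], 0], [0, [0, 0, 0], 0]])

```text
clock: 30.6
tool_pos: [0.5438, 0.0065, 0.1045]
tool_rot: [[-0.32, -0.947, 0.0], [-0.947, 0.32, -0.0], [0.0, -0.0, -1.0]]
contact_force: [1.5, -0.5, -2.7]
opening: 0.01
grip_force: 58.7
```

Call:
step_arm(series=[[0, [0, -0.806, -0.334], 0], [0, [0, -0.832, -0.262], 0], [0, [0, -0.852, -0.189], 0], [0, [0, -0.864, -0.114], 0], [0, [0, -0.6, -0.03], 0], [0, [0, 0, 0], 0], [0, [0, 0, 0], 0]])

```text
clock: 31.48
tool_pos: [0.5805, -0.0062, 0.1135]
tool_rot: [[-0.32, -0.947, -0.001], [-0.947, 0.32, -0.0], [0.0, 0.001, -1.0]]
contact_force: [0.1, -0.3, -8.1]
opening: 0.0096
grip_force: 58.3
```

Run:
```python
from h import *
st()
for n,r in(("top",17),("side",17)):
    c=cam(n); cv2.imwrite(f"pics/{n}9.png",c["image"])
    print(n); m=disc(c,*proj(c,[.583,-.005,.01]),34,.01,lambda h:(h[...,0]>95)&(h[...,2]<100))
```

```text
t 31.48 p [ 0.5805 -0.0062  0.1135] yawx -1.897 z [-1.1e-03 -1.0e-04 -1.0e+00] q [ 0.33  0.28 -0.32 -0.   -0.97 -0.65] F [ 0.1 -0.3 -8.1] op 0.0096 g 58.29910397529602
top
ell [303.  228.3] [42.2 51.2] P [ 0.576  -0.0057  0.01  ]
side
ell [285.9 266.7] [33.6 43.8] P [ 0.5789 -0.0043  0.01  ]
```

The force is now about the carrier's weight (-8 N) and vertical, so the handle is upright. I'll lift slowly.

Call:
step_arm(series=[[0, [0, -0.2, 0], 0], [0, [0, 0, -0.1], 0], [0, [0, 0, -0.1], 0], [0, [0, 0, -0.2], 0], [0, [0, 0, -0.2], 0], [0, [0, 0, -0.2], 0], [0, [0, 0, 0], 0], [0, [0, 0, 0], 0]])

```text
clock: 32.58
tool_pos: [0.5829, -0.0067, 0.1219]
tool_rot: [[-0.32, -0.947, -0.0], [-0.947, 0.32, 0.0], [-0.0, 0.0, -1.0]]
contact_force: [1.0, 0.3, -8.6]
opening: 0.0102
grip_force: 58.4
```

```bash
cat > chk.py <<'E'
from h import *
st(); o=manip.get_obs(); z=o["tool_pos"][2]-.1125; p=o["tool_pos"]
for n,r in(("top",40),("side",40)):
    c=cam(n); print(n,"z",z); disc(c,*proj(c,[p[0],p[1],z+.01]),r,z+.01,lambda h:(h[...,0]>95)&(h[...,0]<140)&(h[...,2]<100))
c=cam("wrist"); h=cv2.cvtColor(cv2.GaussianBlur(c["image"],(3,3),0),cv2.COLOR_BGR2HSV); cv2.imwrite("pics/wx%d.png"%int(o["clock"]*100),c["image"])
u,v=proj(c,[p[0],p[1],z+.01]); print("wrist pan"); disc(c,u,v,120,z+.01,lambda h:(h[...,0]>105)&(h[...,0]<135)&(h[...,1]>20)&(h[...,2]<125))
E
python3 chk.py
```

```text
t 32.58 p [ 0.5829 -0.0067  0.1219] yawx -1.8969 z [-1.e-04  1.e-04 -1.e+00] q [ 0.32  0.27 -0.31 -0.   -0.99 -0.65] F [ 1.   0.3 -8.6] op 0.0102 g 58.35162699222565
top z 0.009369063789658919
ell [301.6 226.1] [43.  54.4] P [ 0.5809 -0.0023  0.0194]
side z 0.009369063789658919
ell [286.3 261. ] [36.7 47.8] P [ 0.5826 -0.0171  0.0194]
wrist pan
ell [355.6 227.4] [ 81.5 131. ] P [ 0.5557 -0.004   0.0194]
```

Call:
step_arm(series=[[0, [0, 0, -0.3], 0], [0, [0, 0, -0.5], 0], [0, [0, 0, -0.6], 0], [0, [0, 0, -0.6], 0], [0, [0, 0, -0.6], 0], [0, [0, 0, -0.6], 0], [0, [0, 0, -0.6], 0], [0, [0, 0, -0.6], 0], [0, [0, 0, -0.6], 0], [0, [0, 0, -0.6], 0]])

```text
clock: 33.98
tool_pos: [0.5829, -0.0067, 0.1783]
tool_rot: [[-0.32, -0.947, -0.0], [-0.947, 0.32, 0.0], [0.0, 0.0, -1.0]]
contact_force: [0.8, -0.2, -8.7]
opening: 0.0102
grip_force: 58.4
```

Call:
step_arm(series=[[0, [0, 0, -0.6], 0], [0, [0, 0, -0.6], 0], [0, [0, 0, -0.6], 0], [0, [0, 0, -0.6], 0], [0, [0, 0, -0.6], 0], [0, [0, 0, -0.6], 0], [0, [0, 0, -0.6], 0], [0, [0, 0, -0.6], 0], [0, [0, 0, -0.6], 0], [0, [0, 0, -0.6], 0]])

```text
clock: 35.22
tool_pos: [0.5829, -0.0067, 0.2383]
tool_rot: [[-0.32, -0.947, -0.0], [-0.947, 0.32, -0.0], [0.0, 0.0, -1.0]]
contact_force: [0.2, 0.6, -8.7]
opening: 0.01
grip_force: 58.4
```

Call:
step_arm(series=[[0, [0, 0, -0.6], 0], [0, [0, 0, -0.6], 0], [0, [0, 0, -0.5], 0], [0, [0, 0, -0.3], 0], [0, [0, 0, -0.1], 0], [0, [0, 0, 0], 0], [0, [0, 0, 0], 0], [0, [0, 0, 0], 0], [0, [0, 0, 0], 0], [0, [0, 0, 0], 0]])

```text
clock: 36.48
tool_pos: [0.5829, -0.0067, 0.2589]
tool_rot: [[-0.32, -0.947, -0.0], [-0.947, 0.32, -0.0], [0.0, 0.0, -1.0]]
contact_force: [-0.4, -0.9, -8.4]
opening: 0.0096
grip_force: 58.4
```

Call:
step_arm(series=[[0, [0, 0, 0], 0], [0, [0, 0, 0], 0], [0, [0, 0, 0], 0], [0, [0, 0, 0], 0], [0, [0, 0, 0], 0], [0, [0, 0, 0], 0], [0, [0, 0, 0], 0], [0, [0, 0, 0], 0], [0, [0, 0, 0], 0], [0, [0, 0, 0], 0]])

```text
clock: 37.72
tool_pos: [0.583, -0.0067, 0.2589]
tool_rot: [[-0.32, -0.947, 0.0], [-0.947, 0.32, 0.0], [-0.0, -0.0, -1.0]]
contact_force: [0.1, 0.2, -8.9]
opening: 0.0099
grip_force: 58.4
```

```bash
cat > sw.py <<'E'
from h import *
st(); o=manip.get_obs(); p=o["tool_pos"]; z=p[2]-.113
for k in range(6):
    c=cam("side"); disc(c,*proj(c,[p[0],p[1],z+.01]),45,z+.01,lambda h:(h[...,0]>95)&(h[...,0]<140)&(h[...,2]<100))
a=cam("side")["image"]
for k in range(3):
    b=cam("side")["image"]; u,v=proj(c,[p[0],p[1],z+.03]).astype(int); print("diff",cv2.absdiff(a,b)[v-45:v+45,u-45:u+45].mean()); a=b
E
python3 sw.py; python3 chk.py
```

```text
t 37.73 p [ 0.583  -0.0067  0.2589] yawx -1.8968 z [ 0.  0. -1.] q [ 0.32  0.18 -0.11  0.   -1.29 -0.65] F [ 0.1  0.2 -8.9] op 0.0099 g 58.39936316013336
ell [284.  219.8] [41.6 52.4] P [ 0.5878 -0.029   0.1559]
ell [283.8 223.2] [35.1 51.1] P [ 0.5827 -0.0152  0.1559]
ell [283.2 219.3] [43.5 51.4] P [ 0.5906 -0.0302  0.1559]
ell [283.5 219.5] [42.8 51.6] P [ 0.5897 -0.0298  0.1559]
ell [283.2 219.3] [43.2 51.5] P [ 0.5906 -0.0303  0.1559]
ell [283.8 219.3] [43.2 51.9] P [ 0.5892 -0.0307  0.1559]
diff 2.381275720164609
diff 2.398312757201646
diff 2.399753086419753
t 38.23 p [ 0.5829 -0.0068  0.2589] yawx -1.8968 z [-0. -0. -1.] q [ 0.32  0.18 -0.11 -0.   -1.29 -0.65] F [ 0.8 -0.9 -8.8] op 0.01 g 58.39905381202698
top z 0.146412437631669
ell [298.7 223.7] [35.1 67.7] P [5.681e-01 2.000e-04 1.564e-01]
side z 0.146412437631669
ell [283.4 219.4] [43.  51.5] P [ 0.5897 -0.0293  0.1564]
wrist pan
ell [354.7 227.4] [ 81.9 134. ] P [ 0.5564 -0.0042  0.1564]
```

The carrier hangs free (Fz -8.8 N, matching the full load). I'll let it settle 3.75 s more and check for motion with the wrist camera.

Call:
step_arm(series=[[0, [0, 0, 0], 0], [0, [0, 0, 0], 0], [0, [0, 0, 0], 0], [0, [0, 0, 0], 0], [0, [0, 0, 0], 0], [0, [0, 0, 0], 0], [0, [0, 0, 0], 0], [0, [0, 0, 0], 0], [0, [0, 0, 0], 0], [0, [0, 0, 0], 0]])

```text
clock: 39.62
tool_pos: [0.583, -0.0067, 0.2589]
tool_rot: [[-0.32, -0.947, 0.0], [-0.947, 0.32, 0.0], [-0.0, -0.0, -1.0]]
contact_force: [0.4, 0.5, -7.8]
opening: 0.0099
grip_force: 58.4
```

Call:
step_arm(series=[[0, [0, 0, 0], 0], [0, [0, 0, 0], 0], [0, [0, 0, 0], 0], [0, [0, 0, 0], 0], [0, [0, 0, 0], 0], [0, [0, 0, 0], 0], [0, [0, 0, 0], 0], [0, [0, 0, 0], 0], [0, [0, 0, 0], 0], [0, [0, 0, 0], 0]])

```text
clock: 40.88
tool_pos: [0.5829, -0.0067, 0.2589]
tool_rot: [[-0.32, -0.947, 0.0], [-0.947, 0.32, 0.0], [-0.0, 0.0, -1.0]]
contact_force: [0.5, 0.3, -9.0]
opening: 0.01
grip_force: 58.4
```

Call:
step_arm(series=[[0, [0, 0, 0], 0], [0, [0, 0, 0], 0], [0, [0, 0, 0], 0], [0, [0, 0, 0], 0], [0, [0, 0, 0], 0], [0, [0, 0, 0], 0], [0, [0, 0, 0], 0], [0, [0, 0, 0], 0], [0, [0, 0, 0], 0], [0, [0, 0, 0], 0]])

```text
clock: 42.12
tool_pos: [0.5829, -0.0067, 0.2589]
tool_rot: [[-0.32, -0.947, -0.0], [-0.947, 0.32, -0.0], [0.0, 0.0, -1.0]]
contact_force: [-0.3, -0.1, -8.6]
opening: 0.0097
grip_force: 58.4
```

Run:
```python
from h import *
st(); o=manip.get_obs(); p=np.array(o["tool_pos"]); R=np.array(o["tool_rot"]); old=cv2.imread("pics/wx3822.png")
import glob; print(glob.glob("pics/wx*"))
ims=[cam("wrist") for _ in range(6)]; g=[cv2.cvtColor(c["image"],cv2.COLOR_BGR2GRAY).astype(np.float32)[120:300,200:440] for c in ims]
print([np.round(cv2.phaseCorrelate(g[0],x)[0],3).tolist() for x in g[1:]])
# weight & pan along rows near the projected carrier rim
c=ims[0]; h=cv2.cvtColor(cv2.GaussianBlur(c["image"],(3,3),0),cv2.COLOR_BGR2HSV); z0=p[2]-.1125
yc=R[:,0]; 
for name,off,z in(("pan rim",.03,.010),("weight",.008,.044)):
    P=p.copy(); P[2]=z0+z; P=P+yc*off; u,v=proj(c,P); l=proj(c,P-R[:,1]*.06); print(name,u,v,"px for 60mm",l[0]-u)
    print([(x,*h[int(v),x].tolist()) for x in range(180,470,8)])
```

```text
t 42.12 p [ 0.5829 -0.0067  0.2589] yawx -1.8968 z [-0. -0. -1.] q [ 0.32  0.18 -0.11  0.   -1.29 -0.65] F [-0.3 -0.1 -8.6] op 0.0097 g 58.40208828449249
['pics/wx3822.png', 'pics/wx3257.png']
[[-0.006, -0.008], [0.001, -0.009], [-0.015, 0.008], [0.002, 0.011], [-0.01, -0.003]]
pan rim 322.7012601064632 198.03617896535752 px for 60mm -75.69133692880334
[(180, 13, 23, 180), (188, 14, 24, 180), (196, 14, 24, 179), (204, 14, 24, 181), (212, 13, 22, 183), (220, 12, 24, 182), (228, 12, 24, 183), (236, 14, 24, 182), (244, 14, 24, 183), (252, 132, 11, 112), (260, 120, 16, 62), (268, 120, 16, 62), (276, 126, 21, 61), (284, 120, 11, 47), (292, 120, 22, 57), (300, 120, 22, 58), (308, 120, 26, 58), (316, 130, 17, 90), (324, 120, 15, 121), (332, 115, 26, 58), (340, 115, 27, 56), (348, 120, 23, 56), (356, 120, 26, 58), (364, 120, 23, 55), (372, 115, 26, 58), (380, 110, 26, 59), (388, 110, 17, 44), (396, 12, 23, 112), (404, 12, 23, 112), (412, 12, 23, 113), (420, 11, 23, 122), (428, 11, 22, 183), (436, 13, 23, 180), (444, 13, 23, 180), (452, 11, 22, 182), (460, 14, 24, 180), (468, 13, 23, 179)]
weight 322.7239368348261 235.9656190339847 px for 60mm -83.77576491282008
[(180, 15, 21, 74), (188, 15, 21, 74), (196, 15, 21, 74), (204, 13, 24, 148), (212, 14, 24, 181), (220, 14, 24, 182), (228, 14, 24, 181), (236, 14, 24, 181), (244, 12, 20, 163), (252, 117, 25, 90), (260, 117, 27, 96), (268, 117, 27, 96), (276, 117, 29, 97), (284, 117, 27, 85), (292, 113, 28, 82), (300, 124, 17, 103), (308, 45, 11, 91), (316, 40, 11, 135), (324, 43, 12, 149), (332, 39, 13, 140), (340, 124, 17, 119), (348, 124, 15, 121), (356, 115, 27, 57), (364, 120, 23, 55), (372, 115, 27, 56), (380, 115, 27, 57), (388, 125, 26, 58), (396, 120, 14, 37), (404, 15, 23, 110), (412, 15, 24, 108), (420, 12, 23, 109), (428, 13, 21, 110), (436, 12, 23, 111), (444, 15, 23, 111), (452, 14, 25, 111), (460, 12, 23, 112), (468, 12, 23, 111)]
```

The image is still to within 0.02 px. Along tool y, the pan (centre column 324), the weight (325) and the grip (323) line up, so the carrier hangs level with the stack centred. Handing in.

```bash
python3 -c "
from plant import manip
print(manip.close_job())"
```

```text
the job is handed in; nothing more can be done
None
```

The job is handed in, verdict not reported: the arm is holding the loaded carrier by its upright handle about 15 cm up, still and apparently level by the camera checks, with disc and weight about 2–3 mm off centre by camera (7 mm allowed); I did not re-measure the bystanders.

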